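Vacuum seat test of a marked injector

TASK

The injector with the yellow paint marking needs its seat test: lift it out of its turntable socket and lower it gently, nose down, fully home into the bore of the vacuum seat tester, then let go of it. Then pull the tester's spring-return bar out until its red pointer lines up with the white line of the green set mark, and keep it there: finish while still holding the bar at the mark. Leave the turntable, the other parts on it and the set mark where they are.

Things in the scene. Friction and masses are not known exactly. Their poses are not given: they have to be found in the camera images.
- injector_marked: The injector to test, told from the others by a yellow band at the top of its dark steel body and a yellow dot on its cap. Origin at the nozzle tip, z up its axis; 134 mm tall, 0.35 kg. From the tip up: taper 7 to 18 mm wide over 16 mm, nose 18 mm in diameter to a flat shoulder at 42 mm, body 28 mm in diameter to 108 mm, olive rubber cap 23 to 27 mm in diameter.
- injector_grip (a point): Good grip height on the marked injector: on its axis, 98 mm above the nozzle tip. The socket it starts in is a 21 mm hole, 46 mm deep; it hangs there by its shoulder, nozzle tip 34 mm above the bench, and lifts straight out.
- injector_b: Another injector of the same shape and size without yellow paint, in another turntable socket. Origin at the nozzle tip. To be left alone.
- injector_c: The third injector, same shape and size without yellow paint, in the remaining turntable socket. Origin at the nozzle tip. To be left alone.
- brass_connector: Brass inlet connector, 22 mm in diameter, 49 mm tall, standing in a turntable compartment. Origin at the centre of its underside. To be left alone.
- spring_retainer: Steel spring retainer, stepped disc 32 mm in diameter, 18 mm tall, in a turntable compartment. Origin at the centre of its underside. To be left alone.
- pressure_pin: Polished steel pressure pin standing on its 20 mm disc, stem 8 mm in diameter, 42 mm tall, in a turntable compartment. Origin at the centre of its underside. To be left alone.
- turntable: Fixed foot of the black cast turntable, on the left or right half of the work area, any yaw. Origin on the axis at bench level. Platter 300 mm in diameter: floor 30 mm, rim 42 mm, six radial walls 48 mm above the bench. Three 46 mm square socket blocks, tops at 76 mm, hold the injectors (which is where varies), and between them lie three small parts, all 95 mm from the axis, every 60 degrees.
- platter (a joint): Rotation of the turntable's platter on its centre bearing (rad), 0 at the start; it turns freely apart from a little bearing friction (0.12 N m). To be left where it is.
- tester: Vacuum seat tester, fixed on the other half of the work area, yaw up to 0.3 either way. Origin at bench level, z up, x towards its back; y is across. Grey bed plate 12 mm thick; blue valve body x 10 to 100, y -95 to -5 mm, with a round gauge face up on it, top at 102 mm; aluminium bore block 60 mm square centred at x 75, y 50 mm, top at 75 mm.
- bore_mouth (a point): Centre of the round bore in the top of the aluminium bore block, ringed by a flat black rubber seal, 75 mm above the bench; z up. The bore is 20 mm in diameter and 63 mm deep: the injector's nose goes in until its shoulder rests on the block's top. Fully home, the nozzle tip lies 42 mm below this point.
- pull_slide: Spring-return pull bar. Origin at its middle, 75 mm above the bench; shut, at x -40, y -50 mm in the tester's frame, 50 mm in front of the valve body. Axes as the tester's: it lies along y, pulls out along -x, 48 mm to a stop. Black grip 16 mm in diameter, 54 mm long; 8 mm rods at y -38 and 38 mm run back. Spring 5.5 N shut plus 0.18 N per mm; let go, it snaps shut.
- pointer (a point): Centre of the red pointer at the -y end of the pull bar, which moves with the bar over the white scale; 57 mm from the bar's middle along -y and 6 mm below it. Axes as the tester's.
- mark_line (a point): The white line across the top of the green set-mark clip (10 mm wide along the pull) on the white scale; somewhere from 22 to 36 mm out from the shut pointer along the tester's -x. Axes as the tester's. The clip is stiff and must stay where it is.

How it is judged:
By the outcome, as a careful person would: the job done as asked, in the order asked, and still so for the second after the job is handed in, while the arm keeps its last pose, push and grip.
It also fails if it takes over 58 s, if anything falls off the work surface, if the arm or the gripper's body presses on something with over 40 N, if the wrist force passes 120 N, or if a joint passes its speed limit or range.

ROBOT

A 6-joint arm with a two-finger parallel gripper is mounted at the origin on the work surface. World frame = base frame: x ahead of the robot, y to its left, z up, the work surface at z = 0. Lengths are in mm, angles in rad, forces in N, time in s.
With the tool pointing down it reaches from about 275 to 1000 mm from the base axis. Payload 8.4 kg.
Tool frame: the origin (TCP) lies between the finger pads; the fingertips stand 17 mm ahead of it and the grasp point (between the pads) lies 2 mm behind it; z points along the fingers, y is the line along which they close (so a half turn about z gives the same grasp; the last joint's range is limited). The gripper opens to 85 mm and grips with 20 to 120 N. Pads are 22 mm wide; open, the fingers measure 114 mm over their backs; the gripper's body (76 mm by 85 mm) begins 54 mm behind the grasp point. The pads swing forward as they close: fully open they stand 13 mm farther back than shut.
Start: joints at [1.316, 0.353, 1.633, -0, 1.155, -0.002], TCP at [156.321, 605.138, 248.281] pointing down, gripper open.
Joint ranges: [-2.63, 2.63], [-0.92, 2.1], [0.06, 2.66], [-1.3, 4.44], [0, 2.69], [-3.02, 3.02]. Speed limits (rad/s): [2.22, 2.22, 2.79, 3.14, 3.14, 3.14].

INTERFACE

Orientations are given as [roll, pitch, yaw] about the fixed x, y, z axes, in that order (R = Rz(yaw) Ry(pitch) Rx(roll)).
In Python, from rig import sense, grab_frame, sign_off gives the robot as it stands. The module is installed in compiled form; this text tells all that it offers.
- The arm moves only by the tool send_rows, never from a script. Its argument "moves" is a list that holds one entry, the list of rows, each a list of 7 numbers: the shift along the world's x, y, z in m, then the turn, a rotation vector about the world's x, y, z in rad, then the opening, from -1 (shut) to 1 (fully open). In form: [[[dx, dy, dz, rx, ry, rz, jaw], ...]]. A call has 1 to 10 rows; each row shifts and turns the commanded pose from where the row before left it; what a row does not reach is not made up. A row lasts 1/10 s, in which the tool goes at most 50 mm and 8.59 degrees, less where a joint would pass 70% of its speed; a pose out of reach is approached as far as the arm can. A call with a gripper value outside its range is refused whole. The fingers move at their own pace and stop on an object; "grip_force" is the grip in N (left out, the last holds). Time passes only in rows, so rows that do not move let the fingers close. It gives the time, the measured TCP pose, the force, the opening and the grip force at its end, in the units of the state.
- sense(): the state, without advancing time (a new reading comes with each control period).
- grab_frame(name): name is "scene" or "top" or "wrist"; returns a dict with "img" (420x560x3 uint8, red, green, blue), "mtx" (3x3 intrinsics, pixels), "rvec" (rotation vector, rad) and "tvec" (3), from world to camera coordinates, as OpenCV has them; the wrist camera has in their place "T_tool_cam" (4x4, takes a point from camera to tool coordinates, whose origin is the TCP and whose axes are the flange's). Camera axes: x right, y down, z forward; pixel columns grow to the right and rows downward; lengths in mm; the calibration is good to about 2 mm. A picture is of the moment at which its call begins: read the wrist's pose just before it. There is no depth.
- sign_off(): hands the job in; it is judged then, once.
The state is a dict: "clock": time; "qpos": joint angles; "qvel": joint speeds; "joint_efforts": joint torques, N m; "eef_pos": TCP position; "tcp_rot": TCP orientation; "contact_force": force on the tool from outside, world axes, zero at the start; "wrist_torque": the same for the moment, N m; "opening": opening from 0.0 (shut) to 1.0 (fully open); "grasp_force": force on a finger pad.
Only numpy, scipy, OpenCV 4.12 (cv2) and the standard library are available. Lean on these libraries where they do the work, as an engineer would, in place of code of your own. Each camera call takes 0.05 s, during which the arm holds its last target. There are 200 camera calls.

## Working session

There is one attempt and no reset: what is moved stays moved. The work goes in short steps, Python scripts to look and compute and a tool call to move; the robot and the scene stay as the last step left them, time stands still between calls to the robot, and variables do not carry over. Pictures are saved under pics/ and viewed, at most 10 in all, crops included, and the job is handed in when it is done.

Besides the shell and the picture viewer there is one more tool, called after ">>>" by a JSON object that holds its "op" and its "data", one argument or row to a line. send_rows: Moves the arm, as the interface text tells. Its arguments: {"type":"object","properties":{"moves":{"type":"array"},"grip_force":{"type":"number"}},"required":["moves"]}

```bash
mkdir -p pics
cat > h.py <<'E'
import numpy as np, cv2
from rig import sense, grab_frame, sign_off
def save(f,n): cv2.imwrite(f'pics/{n}.png',f['img'][:,:,::-1])
def cam(f,s=None):
    "returns K, R (cam->world), C"
    K=np.array(f['mtx'])
    if 'T_tool_cam' in f:
        from scipy.spatial.transform import Rotation as Ro
        T=np.array(f['T_tool_cam']); R=Ro.from_euler('xyz',s['tcp_rot']).as_matrix()
        return K,R@T[:3,:3],R@T[:3,3]+np.array(s['eef_pos'])
    R=cv2.Rodrigues(np.array(f['rvec'],float))[0]
    return K,R.T,-R.T@np.array(f['tvec']).ravel()
def ray(c,uv):
    K,R,C=c; d=R@np.linalg.inv(K)@np.array([uv[0],uv[1],1.]); return C,d/np.linalg.norm(d)
def onplane(c,uv,z):
    C,d=ray(c,uv); return C+d*(z-C[2])/d[2]
def tri(rs):
    A=np.zeros((3,3));b=np.zeros(3)
    for C,d in rs:
        P=np.eye(3)-np.outer(d,d);A+=P;b+=P@C
    x=np.linalg.solve(A,b); return x,[float(np.linalg.norm((np.eye(3)-np.outer(d,d))@(x-C))) for C,d in rs]
def proj(c,X):
    K,R,C=c; p=K@(R.T@(np.array(X)-C)); return p[:2]/p[2]
E
python3 - <<'E'
from h import *
s=sense();print(s)
F={n:grab_frame(n) for n in('scene','top','wrist')}
for n,f in F.items(): save(f,n+'0'); c=cam(f,s);print(n,c[2],c[1][:,2],f['mtx'][0])
import pickle;pickle.dump((s,F),open('f0.pkl','wb'))
E
```

```text
{'clock': 0.0, 'qpos': array([ 1.31558348e+00,  3.53641395e-01,  1.63418011e+00,  1.01076738e-05,
        1.15522887e+00, -2.39674292e-03]), 'qvel': array([ 0.00033017,  0.00051838, -0.00049867,  0.00177425,  0.00061527,
        0.00011991]), 'joint_efforts': array([ 2.14698433e-03, -6.05237174e+01, -3.42072415e+01,  1.76456401e-04,
        9.32503841e-03, -4.22856954e-05]), 'eef_pos': array([156.20404902, 604.66120592, 247.54622761]), 'tcp_rot': array([-3.14013495e+00, -1.27351914e-05,  2.88877246e+00]), 'contact_force': array([ 0.21676755, -0.64879553, -0.20900303]), 'wrist_torque': array([0.05108673, 0.03894633, 0.05606367]), 'grasp_force': 0.0, 'opening': 1.0003294634446362}
scene [1025.44163768  529.20649567  713.65748461] [-0.48402329 -0.57230327 -0.66195953] [516.87749209   0.         276.89088735]
top [439.07371047 -10.40032279 939.827433  ] [ 0.12585157  0.00762395 -0.99201979] [474.19345189   0.         279.67201745]
wrist [ 93.40963214 620.81218001 372.50391212] [ 0.25060345 -0.06584145 -0.96584824] [369.39328665   0.         275.97156471]
```

View pics/top0.png

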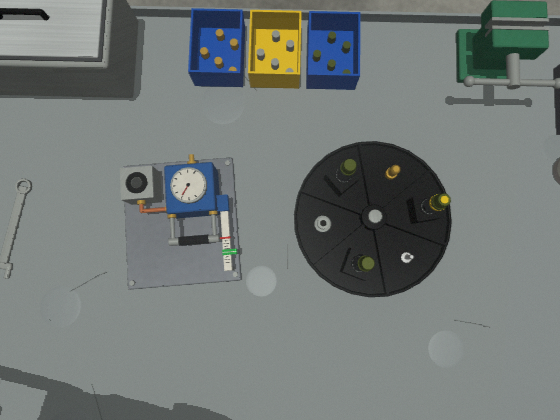

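View pics/scene0.png

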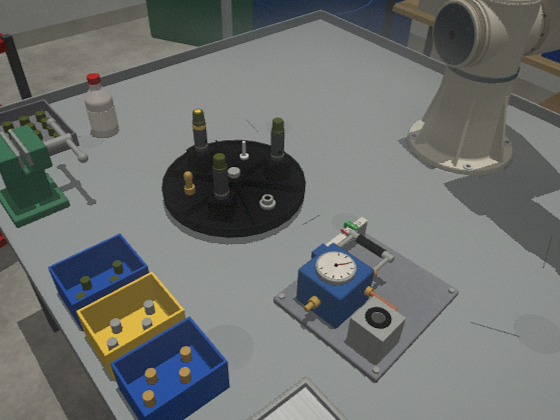

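The top view shows the tester on the left (bore ring at about (137,182), bar at (193,240), green clip at (229,252)). The turntable is on the right, with the yellow-dotted injector at about (443,201). In the scene view the yellow dot is near (198,112), the bore near (379,317) and the clip near (350,223).

```bash
cat >> h.py <<'E'
def blobs(img,lo,hi,win,amin=3):
    "HSV mask blobs in window (u0,v0,u1,v1): (u,v,area,w,h)"
    u0,v0,u1,v1=win; h=cv2.cvtColor(img[v0:v1,u0:u1],cv2.COLOR_RGB2HSV)
    m=cv2.inRange(h,lo,hi); n,_,st,ce=cv2.connectedComponentsWithStats(m)
    return sorted([(float(round(ce[i][0]+u0,1)),float(round(ce[i][1]+v0,1)),int(st[i][4]),int(st[i][2]),int(st[i][3])) for i in range(1,n) if st[i][4]>=amin],key=lambda b:-b[2])
E
python3 - <<'E'
from h import *
import pickle;s,F=pickle.load(open('f0.pkl','rb'))
W={'top':dict(inj=(420,180,460,220),bore=(115,160,158,205),bar=(165,215,245,275)),'scene':dict(inj=(180,100,220,160),bore=(350,295,405,335),bar=(325,210,400,265))}
for n in W:
    im=F[n]['img']
    print(n,'yel',blobs(im,(22,140,120),(35,255,255),W[n]['inj']))
    print(' ring',blobs(im,(0,0,0),(180,255,60),W[n]['bore'],20))
    print(' bar',blobs(im,(0,0,0),(180,255,50),W[n]['bar'],20))
    print(' green',blobs(im,(50,100,60),(80,255,255),W[n]['bar']))
    print(' red',blobs(im,(0,130,80),(8,255,255),W[n]['bar']), blobs(im,(172,130,80),(180,255,255),W[n]['bar']))
o=np.hstack([cv2.resize(F['top']['img'][170:280,115:250],None,fx=2.9,fy=2.9,interpolation=2),cv2.resize(F['scene']['img'][200:310,310:445],None,fx=2.9,fy=2.9,interpolation=2)])
a=np.hstack([cv2.resize(F['top']['img'][175:235,400:460],(391,270),interpolation=2),cv2.resize(F['scene']['img'][100:160,170:230],(391,270),interpolation=2)])
cv2.imwrite('pics/c1.png',cv2.resize(np.vstack([o[:,:782],a]),(782,589))[:,:,::-1])
E
```

```text
top yel [(444.3, 199.2, 53, 9, 8)]
 ring [(136.3, 182.5, 241, 21, 21)]
 bar [(193.2, 239.8, 232, 30, 10)]
 green [(228.8, 249.8, 32, 15, 3), (229.3, 253.0, 32, 15, 3)]
 red [(223.7, 237.3, 15, 10, 2)] []
scene yel [(197.2, 110.8, 20, 7, 4)]
 ring [(378.0, 317.7, 289, 26, 21)]
 bar [(369.4, 245.3, 230, 28, 22)]
 green [(350.3, 224.9, 55, 14, 10)]
 red [(343.8, 231.3, 12, 7, 6)] []
```

View pics/c1.png

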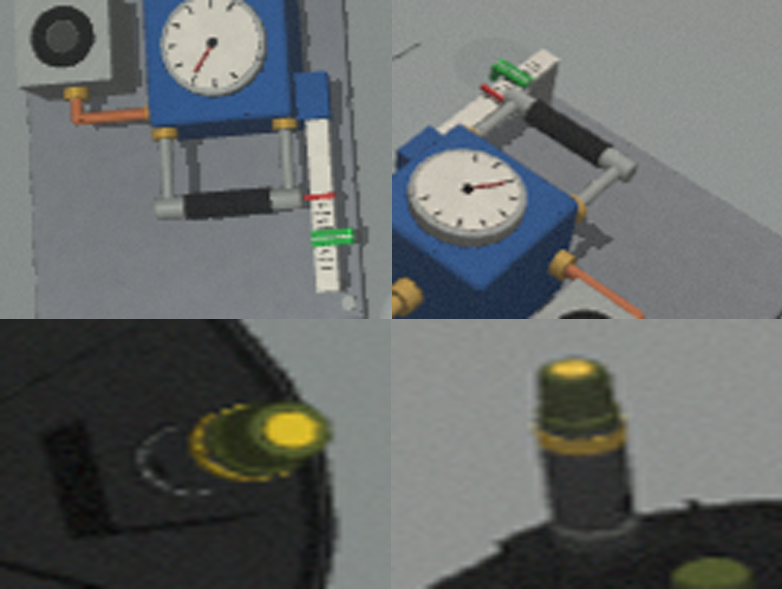

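The crops show the dot on the cap, the ring, the red pointer at top (223.7,237.3), the green clip at (229,251.5) with its white line between the two green stripes, and the clean black grip.

Run:
```python
from h import *
import pickle;s,F=pickle.load(open('f0.pkl','rb'))
c={n:cam(F[n],s) for n in F}
P={'dot':((444.3,199.2),(197.2,110.8)),'bore':((136.3,182.5),(378.0,317.7)),'bar':((193.2,239.8),(369.4,245.3)),'clip':((229.1,251.4),(350.3,224.9)),'red':((223.7,237.3),(343.8,231.3))}
for k,(a,b) in P.items():
    x,e=tri([ray(c['top'],a),ray(c['scene'],b)]);print(k,x.round(1),np.round(e,1))
for k,z in (('dot',168),('bore',75),('bar',75),('clip',72),('red',69)): print(k,z,onplane(c['top'],P[k][0],z).round(1),onplane(c['scene'],P[k][1],z).round(1))
```

```text
dot [ 563.9 -273.5  170. ] [0.3 0.3]
bore [595.6 263.4  76.5] [0.4 0.4]
bar [493.1 151.4  78.3] [0.9 0.9]
clip [473.8  86.8  68. ] [0.3 0.3]
red [499.6  96.4  74.2] [1.3 1.3]
dot 168 [ 564.5 -274.4  168. ] [ 562.  -276.2  168. ]
bore 75 [596.1 263.6  75. ] [594.3 263.1  75. ]
bar 75 [492.7 152.7  75. ] [491.  148.8  75. ]
clip 72 [473.4  86.6  72. ] [477.4  89.4  72. ]
red 69 [499.1  97.9  69. ] [496.2  92.   69. ]
```

>>> {"op": "send_rows", "data": {
  "moves": [
    [[0.025,-0.033,0.004,0,0,-0.12,1],[0.025,-0.033,0.004,0,0,-0.12,1],[0.025,-0.033,0.004,0,0,-0.12,1],[0.025,-0.033,0.004,0,0,-0.12,1],[0.025,-0.033,0.004,0,0,-0.12,1],[0.025,-0.033,0.004,0,0,-0.12,1],[0.025,-0.033,0.004,0,0,-0.12,1],[0.025,-0.033,0.004,0,0,-0.12,1],[0.025,-0.033,0.004,0,0,-0.12,1],[0.025,-0.033,0.004,0,0,-0.12,1]]
  ]
}}

```text
clock: 1.15
eef_pos: [407.0, 273.6, 288.4]
tcp_rot: [-3.142, -0.0, 1.684]
contact_force: [0.5, -0.3, 0.6]
opening: 0.999
grasp_force: 0.0
```

>>> {"op": "send_rows", "data": {
  "moves": [
    [[0.03,-0.04,0,0,0,0,1],[0.03,-0.04,0,0,0,0,1],[0.03,-0.04,0,0,0,0,1],[0,0,0,0,0,0,1],[0,0,0,0,0,0,1]]
  ]
}}

```text
clock: 1.65
eef_pos: [496.6, 154.0, 287.9]
tcp_rot: [-3.141, -0.0, 1.686]
contact_force: [-1.3, 0.1, -0.3]
opening: 0.999
grasp_force: 0.0
```

Run:
```python
from h import *
s=sense();f=grab_frame('wrist');save(f,'w1');print(s['eef_pos'],s['tcp_rot'],s['qpos'],s['clock'])
import pickle;pickle.dump((s,f),open('w1.pkl','wb'))
```

```text
[496.60288832 154.04489927 287.93487043] [-3.14077023e+00 -1.17543833e-04  1.68586737e+00] [2.97734802e-01 1.50643502e-01 1.81014600e+00 2.86400217e-04
 1.18159055e+00 1.82554931e-01] 1.65
```

View pics/w1.png

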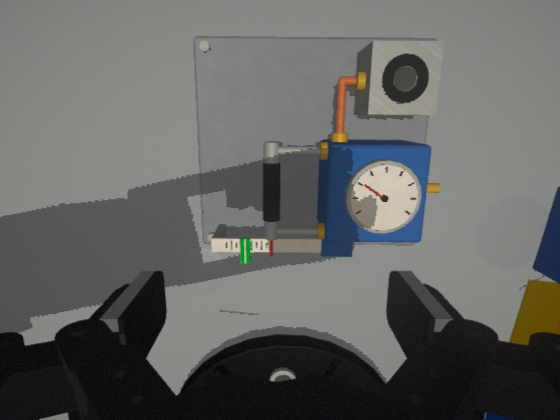

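The wrist view shows the bore ring at (405,78), the grip at (271,190), the green clip at (245,250) and the red pointer at (271,247).

Run:
```python
from h import *
import pickle;s0,F=pickle.load(open('f0.pkl','rb'));s,f=pickle.load(open('w1.pkl','rb'))
c={n:cam(F[n],s0) for n in('top','scene')};w=cam(f,s);im=f['img']
ring=blobs(im,(0,0,0),(180,255,60),(375,45,435,112),50);bar=blobs(im,(0,0,0),(180,255,45),(255,150,290,235),50)
g=blobs(im,(50,100,60),(80,255,255),(225,225,270,270));r=blobs(im,(0,120,60),(8,255,255),(258,230,285,265))
print(ring[:2],bar[:2],g,r)
for v in range(238,262,4): print(v,[tuple(x) for x in im[v,238:254].tolist()][2:14])
gc=np.average([b[:2] for b in g],axis=0,weights=[b[2] for b in g])
P={'bore':((136.3,182.5),(378.0,317.7),ring[0][:2]),'bar':((193.2,239.8),(369.4,245.3),bar[0][:2])}
for k,(a,b,d) in P.items():
    x,e=tri([ray(c['top'],a),ray(c['scene'],b),ray(w,d)]);print(k,x.round(1),np.round(e,1),tri([ray(c['top'],a),ray(w,d)])[0].round(1),onplane(w,d,75).round(1))
print('green',onplane(w,gc,72).round(1),'red',onplane(w,r[0][:2],69).round(1))
u=np.array([np.cos(.113),np.sin(.113)])
for z in(66,69,72,75):print(z,(onplane(w,gc,z)-onplane(w,r[0][:2],69))[:2]@u)
```

```text
[(405.0, 77.9, 1226, 45, 49)] [(271.1, 191.8, 966, 17, 59)] [(244.8, 250.6, 213, 11, 26)] [(271.0, 247.8, 46, 3, 16)]
238 [(52, 90, 53), (32, 90, 40), (35, 90, 40), (34, 89, 42), (51, 97, 54), (49, 96, 55), (33, 90, 42), (33, 88, 40), (32, 88, 40), (38, 91, 48), (93, 105, 83), (122, 114, 104)]
242 [(49, 150, 66), (0, 153, 44), (0, 153, 45), (44, 160, 66), (165, 186, 146), (156, 182, 139), (37, 157, 60), (0, 154, 43), (0, 155, 44), (41, 147, 60), (100, 130, 95), (124, 118, 109)]
246 [(77, 165, 86), (0, 152, 38), (0, 153, 44), (0, 152, 46), (160, 181, 139), (155, 183, 139), (36, 158, 61), (0, 152, 42), (0, 152, 43), (6, 144, 43), (81, 119, 77), (115, 109, 100)]
250 [(113, 169, 108), (0, 152, 46), (0, 153, 44), (0, 152, 40), (160, 181, 140), (160, 163, 139), (53, 139, 65), (0, 152, 40), (0, 151, 42), (6, 143, 43), (150, 166, 132), (167, 158, 143)]
254 [(53, 135, 67), (0, 151, 42), (0, 153, 41), (0, 154, 42), (161, 181, 140), (170, 177, 149), (75, 150, 80), (0, 152, 42), (0, 152, 42), (0, 140, 39), (64, 110, 68), (92, 94, 92)]
258 [(49, 133, 63), (0, 152, 42), (0, 151, 39), (14, 127, 38), (158, 159, 135), (168, 188, 150), (78, 164, 85), (0, 151, 37), (0, 152, 40), (0, 138, 36), (22, 104, 41), (72, 85, 72)]
bore [595.7 263.4  76.5] [0.3 0.5 0.1] [596.  263.4  75.7] [596.2 263.5  75. ]
bar [492.9 151.5  78.1] [0.7 1.1 0.4] [492.5 152.   78.8] [492.7 151.2  75. ]
green [473.6  89.4  72. ] red [498.8  94.1  69. ]
66 -26.17864651551843
69 -25.91019841412795
72 -25.64175031273741
75 -25.373302211346928
```

>>> {"op": "send_rows", "data": {
  "moves": [
    [[0.007,-0.04,0,0,0,0,1],[0.007,-0.04,0,0,0,0,1],[0.007,-0.04,0,0,0,0,1],[0.007,-0.04,0,0,0,0,1],[0.007,-0.04,0,0,0,0,1],[0.007,-0.04,0,0,0,0,1],[0.007,-0.04,0,0,0,0,1],[0.007,-0.04,0,0,0,0,1],[0.007,-0.04,0,0,0,0,1],[0,0,0,0,0,0,1]]
  ]
}}

```text
clock: 2.7
eef_pos: [560.1, -207.1, 288.1]
tcp_rot: [3.141, 0.001, 1.688]
contact_force: [0.1, 0.7, -0.1]
opening: 0.998
grasp_force: 0.0
```

Run:
```python
from h import *
import pickle;s0,F=pickle.load(open('f0.pkl','rb'))
s=sense();f=grab_frame('wrist');save(f,'w2');print(s['eef_pos'],s['tcp_rot'],s['qpos'],s['clock'])
w=cam(f,s);b=blobs(f['img'],(22,140,120),(35,255,255),(100,100,460,350),20);print(b)
for q in b[:3]:
    print(tri([ray(w,q[:2]),ray(cam(F['top']),(444.3,199.2)),ray(cam(F['scene']),(197.2,110.8))]),onplane(w,q[:2],168))
```

```text
[ 560.05887183 -207.12843271  288.07471225] [3.14141597e+00 1.32209448e-03 1.68790692e+00] [-3.56147368e-01  2.74415971e-01  1.65229020e+00 -1.16987685e-03
  1.21412685e+00 -4.72850022e-01] 2.7
[(270.0, 302.6, 262, 19, 18), (271.2, 271.7, 176, 36, 18), (382.1, 102.4, 127, 25, 7), (364.3, 107.3, 28, 16, 13)]
(array([ 563.89617722, -273.25541314,  169.9994919 ]), [0.4227119507878792, 0.5282177210265602, 0.15713107292473238]) [ 563.87807949 -273.86192445  168.        ]
(array([ 564.32495919, -263.05141211,  171.71893175]), [14.117933701260231, 9.61321087832597, 5.524130094850725]) [ 562.00710464 -249.46601537  168.        ]
(array([ 585.8185634 , -188.37902317,  245.86219745]), [57.92113216011125, 67.03590529019861, 32.37708449952076]) [ 618.88644465 -126.13039715  168.        ]
```

View pics/w2.png

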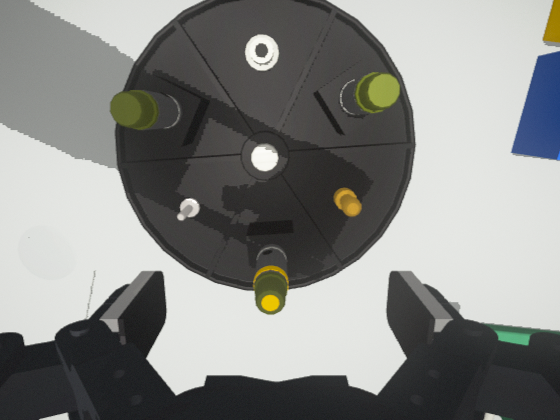

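The marked injector's dot is at (270,303), and all three views agree on an axis at (564,-273.6) with the top at about 169 mm.

>>> {"op": "send_rows", "data": {
  "moves": [
    [[0.002,-0.033,0,0,0,0,1],[0.002,-0.0335,0,0,0,0,1],[0,0,-0.03,0,0,0,1],[0,0,-0.035,0,0,0,1],[0,0,-0.035,0,0,0,1],[0,0,-0.03,0,0,0,1],[0,0,-0.018,0,0,0,1],[0,0,-0.01,0,0,0,1],[0,0,0,0,0,0,1],[0,0,0,0,0,0,1]]
  ],
  "grip_force": 35
}}

```text
clock: 3.75
eef_pos: [564.0, -270.6, 131.2]
tcp_rot: [3.141, 0.0, 1.69]
contact_force: [-0.1, -0.9, -0.1]
opening: 1.0
grasp_force: 0.0
```

>>> {"op": "send_rows", "data": {
  "moves": [
    [[0,0,0,0,0,0,-0.2],[0,0,0,0,0,0,-0.2],[0,0,0,0,0,0,-0.6],[0,0,0,0,0,0,-0.6],[0,0,0,0,0,0,-1],[0,0,0,0,0,0,-1],[0,0,0,0,0,0,-1]]
  ]
}}

```text
clock: 4.45
eef_pos: [563.5, -271.6, 130.8]
tcp_rot: [3.141, 0.0, 1.689]
contact_force: [-1.3, -0.3, 5.9]
opening: 0.32
grasp_force: 34.2
```

Run:
```python
from h import *
s=sense();f=grab_frame('wrist');save(f,'w3')
for k in('clock','eef_pos','tcp_rot','contact_force','wrist_torque','opening','grasp_force'):print(k,s[k])
```

```text
clock 4.45
eef_pos [ 563.46275284 -271.56475912  130.81616562]
tcp_rot [3.14118172e+00 3.37509766e-04 1.68867848e+00]
contact_force [-1.26206779 -0.25936522  5.92411961]
wrist_torque [0.06853424 0.28205564 0.03168839]
opening 0.3195016879217534
grasp_force 34.24934148788452
```

>>> {"op": "send_rows", "data": {
  "moves": [
    [[0,0,0.004,0,0,0,-1],[0,0,0.008,0,0,0,-1],[0,0,0.012,0,0,0,-1],[0,0,0.016,0,0,0,-1],[0,0,0.02,0,0,0,-1],[0,0,0.025,0,0,0,-1],[0,0,0.025,0,0,0,-1],[0,0,0.025,0,0,0,-1],[0,0,0.015,0,0,0,-1],[0,0,0.01,0,0,0,-1]]
  ]
}}

```text
clock: 5.5
eef_pos: [563.6, -271.5, 292.1]
tcp_rot: [3.14, 0.001, 1.689]
contact_force: [-1.2, -0.2, -3.8]
opening: 0.319
grasp_force: 34.7
```

>>> {"op": "send_rows", "data": {
  "moves": [
    [[0.001,0.015,0,0,0,0,-1],[0.002,0.03,0,0,0,0,-1],[0.002,0.035,0,0,0,0,-1],[0.002,0.035,0,0,0,0,-1],[0.002,0.035,0,0,0,0,-1],[0.002,0.035,0,0,0,0,-1],[0.002,0.035,0,0,0,0,-1],[0.002,0.035,0,0,0,0,-1],[0.002,0.035,0,0,0,0,-1],[0.002,0.035,0,0,0,0,-1]]
  ]
}}

```text
clock: 6.5
eef_pos: [581.2, 55.8, 289.0]
tcp_rot: [-3.139, -0.0, 1.689]
contact_force: [0.6, 0.3, -3.6]
opening: 0.317
grasp_force: 34.7
```

>>> {"op": "send_rows", "data": {
  "moves": [
    [[0.002,0.035,0,0,0,0,-1],[0.002,0.035,0,0,0,0,-1],[0.002,0.035,0,0,0,0,-1],[0.002,0.035,0,0,0,0,-1],[0.002,0.035,0,0,0,0,-1],[0.001,0.02,0,0,0,0,-1],[0.001,0.01,0,0,0,0,-1],[0,0,0,0,0,0,-1],[0,0,0,0,0,0,-1]]
  ]
}}

```text
clock: 7.4
eef_pos: [594.1, 257.6, 289.9]
tcp_rot: [-3.141, 0.001, 1.689]
contact_force: [-0.1, -0.9, -3.2]
opening: 0.313
grasp_force: 34.8
```

Run:
```python
from h import *
import pickle
s=sense();F={n:grab_frame(n) for n in('scene','top','wrist')}
pickle.dump((s,F),open('f4.pkl','wb'))
for k in('clock','eef_pos','tcp_rot','contact_force','wrist_torque','opening','grasp_force','qpos'):print(k,s[k])
e=s['eef_pos']
for n in('scene','top'): print(n,[proj(cam(F[n]),[e[0],e[1],z]).round() for z in (e[2]+40,e[2]-94)])
a=proj(cam(F['scene']),[e[0],e[1],e[2]-60]).astype(int)
W=F['scene']['img'][max(0,a[1]-70):a[1]+60,max(0,a[0]-65):a[0]+65]; print(max(0,a[0]-65),max(0,a[1]-70))
o=np.hstack([cv2.resize(W,(390,390),interpolation=2),cv2.resize(F['wrist']['img'],(410,390))]);cv2.imwrite('pics/c4.png',o[:,:,::-1])
```

```text
clock 7.4
eef_pos [594.06015934 257.64404903 289.85678964]
tcp_rot [-3.14065666e+00  8.69022277e-04  1.68860343e+00]
contact_force [-0.13578366 -0.88415349 -3.2008154 ]
wrist_torque [ 0.02610172 -0.01575913  0.01821178]
opening 0.31295331233204643
grasp_force 34.763869643211365
qpos [ 4.07184787e-01  3.54475108e-01  1.53677268e+00 -5.95918592e-04
  1.25148998e+00  2.89565477e-01]
scene [array([406., 184.]), array([388., 261.])]
top [array([ 82., 148.]), array([117., 170.])]
327 173
```

View pics/c4.png

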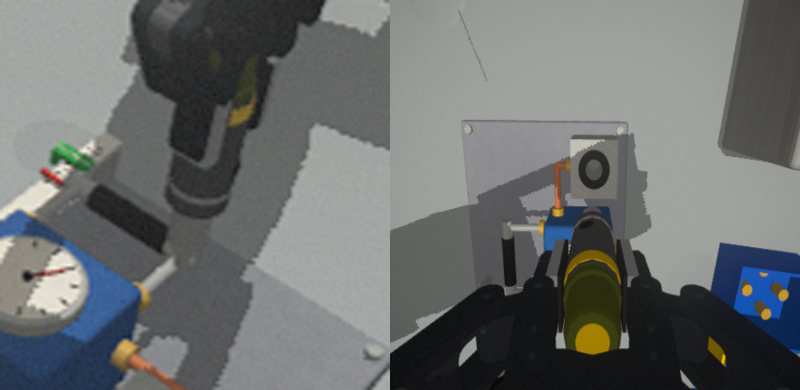

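The injector is held upright. In the wrist view the cap dot is near (593,340) in the crop and the bore ring is visible ahead of the body. Next I measure the axis offset in the hand.

Run:
```python
from h import *
import pickle
s,F=pickle.load(open('f4.pkl','rb'))
w=cam(F['wrist'],s);im=F['wrist']['img']
b=blobs(im,(22,140,100),(35,255,255),(200,300,360,419),50);r=blobs(im,(0,0,0),(180,255,60),(250,155,315,206),50)
print(b,r);e=s['eef_pos']
for q in b[:1]: print(onplane(w,q[:2],e[2]+37.2)-e)
ub=b[0][:2];print('ring',onplane(w,r[0][:2],75.5))
# scene: silhouette of nose: print gray rows
g=cv2.cvtColor(F['scene']['img'],cv2.COLOR_RGB2GRAY)
for v in range(236,262,4): print(v,g[v,375:412].tolist())
for z in (e[2]-55,e[2]-75): print(z,proj(cam(F['scene']),[e[0],e[1],z]).round(1),proj(cam(F['scene']),[e[0]+.2,e[1]-2,z]).round(1))
```

```text
[(276.3, 365.1, 1279, 48, 34)] [(278.2, 182.4, 969, 42, 42)]
[ 0.59138454 -1.10285206 37.2       ]
ring [595.7132968  263.87177333  75.5       ]
236 [105, 103, 102, 106, 102, 109, 96, 66, 48, 73, 88, 76, 54, 49, 51, 48, 54, 56, 55, 55, 50, 49, 50, 49, 50, 48, 50, 49, 67, 97, 104, 105, 102, 102, 105, 102, 104]
240 [84, 91, 92, 97, 105, 101, 102, 87, 55, 44, 48, 50, 53, 57, 66, 73, 83, 88, 92, 91, 88, 87, 87, 92, 80, 64, 53, 51, 93, 107, 104, 104, 105, 103, 105, 104, 101]
244 [39, 51, 69, 85, 92, 86, 88, 91, 92, 82, 82, 76, 61, 54, 44, 45, 50, 49, 53, 51, 49, 52, 46, 49, 60, 90, 101, 105, 103, 105, 102, 104, 103, 103, 103, 107, 101]
248 [42, 28, 36, 38, 39, 33, 34, 52, 72, 79, 84, 87, 83, 86, 87, 81, 87, 90, 90, 83, 84, 84, 102, 104, 104, 105, 103, 103, 104, 103, 105, 105, 105, 102, 102, 103, 103]
252 [37, 29, 33, 39, 32, 39, 30, 60, 72, 80, 86, 85, 89, 84, 86, 87, 88, 85, 86, 85, 86, 84, 98, 104, 104, 106, 103, 101, 101, 103, 102, 103, 105, 105, 102, 103, 106]
256 [89, 90, 86, 66, 36, 32, 76, 95, 104, 95, 85, 90, 88, 86, 89, 83, 89, 83, 83, 87, 92, 89, 92, 91, 92, 91, 86, 89, 94, 102, 105, 101, 103, 105, 103, 103, 106]
260 [90, 89, 84, 88, 89, 87, 100, 143, 171, 148, 96, 79, 85, 88, 88, 102, 100, 88, 86, 91, 88, 91, 85, 87, 87, 90, 90, 87, 88, 88, 90, 90, 94, 91, 89, 90, 105]
234.85678964310023 [393.  240.8] [391.8 240.1]
214.85678964310023 [390.5 251.4] [389.3 250.6]
```

>>> {"op": "send_rows", "data": {
  "moves": [
    [[0.0014,0.0074,-0.01,0,0,0,-1],[0,0,-0.025,0,0,0,-1],[0,0,-0.03,0,0,0,-1],[0,0,-0.025,0,0,0,-1],[0,0,-0.012,0,0,0,-1],[0,0,-0.006,0,0,0,-1],[0,0,0,0,0,0,-1],[0,0,0,0,0,0,-1]]
  ]
}}

```text
clock: 8.35
eef_pos: [596.5, 266.3, 183.4]
tcp_rot: [3.14, -0.001, 1.689]
contact_force: [-0.1, -0.3, -2.6]
opening: 0.317
grasp_force: 34.8
```

Run:
```python
from h import *
import pickle
s=sense();F={n:grab_frame(n) for n in('scene','wrist')}
for k in('clock','eef_pos','tcp_rot','contact_force'):print(k,s[k])
e=s['eef_pos'];a=proj(cam(F['scene']),[e[0],e[1],90]).astype(int)
w=cam(F['wrist'],s);b=blobs(F['wrist']['img'],(22,140,100),(35,255,255),(200,300,360,419),50);print(b,onplane(w,b[0][:2],e[2]+37.2)-e)
o=np.hstack([cv2.resize(F['scene']['img'][a[1]-50:a[1]+50,a[0]-50:a[0]+50],(400,400),interpolation=2),cv2.resize(F['wrist']['img'][150:300,200:350],(400,400))]);cv2.imwrite('pics/c5.png',o[:,:,::-1]);print(a)
```

```text
clock 8.35
eef_pos [596.45697004 266.34411866 183.43130898]
tcp_rot [ 3.13988893e+00 -5.61550002e-04  1.68870663e+00]
contact_force [-0.11408393 -0.27517931 -2.55070168]
[(276.2, 365.2, 1276, 47, 34)] [ 0.47485027 -1.20323867 37.2       ]
[380 313]
```

View pics/c5.png

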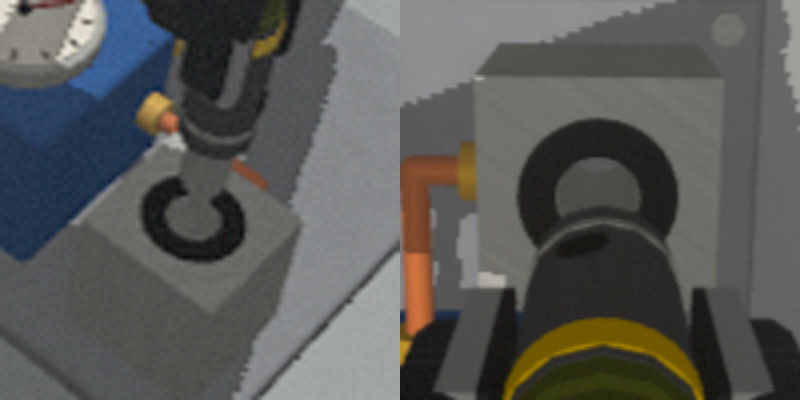

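The scene crop shows the nose tip over the ring, and the wrist crop shows the body about 1 mm to +x of the ring centre. I correct for that and lower.

>>> {"op": "send_rows", "data": {
  "moves": [
    [[-0.001,-0.0013,0,0,0,0,-1],[0,0,-0.003,0,0,0,-1],[0,0,-0.005,0,0,0,-1],[0,0,-0.005,0,0,0,-1],[0,0,-0.003,0,0,0,-1],[0,0,0,0,0,0,-1]]
  ]
}}

```text
clock: 9.05
eef_pos: [594.3, 264.6, 165.4]
tcp_rot: [-3.14, 0.0, 1.689]
contact_force: [1.1, 0.5, -3.2]
opening: 0.311
grasp_force: 34.8
```

Run:
```python
from h import *
s=sense();f=grab_frame('wrist')
for k in('clock','eef_pos','tcp_rot','contact_force','wrist_torque'):print(k,s[k])
save(f,'w6');g=cv2.cvtColor(f['img'],cv2.COLOR_RGB2GRAY)
w=cam(f,s);print(proj(w,[595.9,263.5,75.5]))
e=s['eef_pos'];R=[proj(w,e+np.array([.4,-1.5,z])) for z in(-55,10,37)];print(R)
cv2.imwrite('pics/c6.png',cv2.resize(f['img'][150:350,180:380],(600,600))[:,:,::-1])
```

```text
clock 9.05
eef_pos [594.30486438 264.55319021 165.38776154]
tcp_rot [-3.14026495e+00  3.90122821e-04  1.68876733e+00]
contact_force [ 1.13520134  0.49719024 -3.17511417]
wrist_torque [-0.02216117 -0.00145744 -0.02333031]
[277.88592216 229.45074984]
[array([275.78110422, 249.89560124]), array([275.56129553, 315.08971364]), array([275.3905449 , 365.73346086])]
```

Run:
```python
from h import *
s=sense();f=grab_frame('wrist');w=cam(f,s);im=f['img'];e=s['eef_pos'];print(e)
g=cv2.GaussianBlur(cv2.cvtColor(im,cv2.COLOR_RGB2GRAY),(3,3),0)
m=(g<75).astype(np.uint8)
pts=[]
for v in range(200,232):
    r=np.where(m[v,235:322])[0]+235
    if len(r): pts.append((v,r[0],r[-1]))
print(pts)
X=np.array([onplane(w,(u,v),75.5)[:2] for v,a,b in pts for u in(a-.5,b+.5)])
A=np.c_[2*X,np.ones(len(X))];q=np.linalg.lstsq(A,(X**2).sum(1),rcond=None)[0]
print('ring',q[:2],'r',np.sqrt(q[2]+q[:2]@q[:2]),'rel tool',q[:2]-e[:2])
b=blobs(im,(22,140,100),(35,255,255),(200,300,360,419),50);print(onplane(w,b[0][:2],e[2]+37.2)-e)
```

```text
[594.5255543  264.63119101 165.78609232]
[(200, np.int64(265), np.int64(290)), (201, np.int64(263), np.int64(292)), (202, np.int64(261), np.int64(294)), (203, np.int64(260), np.int64(295)), (204, np.int64(258), np.int64(297)), (205, np.int64(257), np.int64(298)), (206, np.int64(256), np.int64(300)), (207, np.int64(255), np.int64(301)), (208, np.int64(254), np.int64(302)), (209, np.int64(253), np.int64(303)), (210, np.int64(252), np.int64(303)), (211, np.int64(251), np.int64(304)), (212, np.int64(251), np.int64(305)), (213, np.int64(250), np.int64(305)), (214, np.int64(249), np.int64(306)), (215, np.int64(249), np.int64(306)), (216, np.int64(248), np.int64(307)), (217, np.int64(248), np.int64(307)), (218, np.int64(248), np.int64(308)), (219, np.int64(247), np.int64(308)), (220, np.int64(247), np.int64(308)), (221, np.int64(247), np.int64(309)), (222, np.int64(246), np.int64(309)), (223, np.int64(246), np.int64(309)), (224, np.int64(246), np.int64(309)), (225, np.int64(246), np.int64(309)), (226, np.int64(246), np.int64(309)), (227, np.int64(246), np.int64(310)), (228, np.int64(246), np.int64(310)), (229, np.int64(246), np.int64(310)), (230, np.int64(246), np.int64(310)), (231, np.int64(246), np.int64(310))]
ring [596.04961381 263.61002655] r 19.768917803147335 rel tool [ 1.52405951 -1.02116446]
[ 0.56540086 -1.16021439 37.2       ]
```

>>> {"op": "send_rows", "data": {
  "moves": [
    [[0.001,0.0002,-0.002,0,0,0,-1],[0,0,-0.004,0,0,0,-1],[0,0,-0.004,0,0,0,-1],[0,0,-0.002,0,0,0,-1],[0,0,0,0,0,0,-1]]
  ]
}}

```text
clock: 9.65
eef_pos: [595.4, 264.8, 153.7]
tcp_rot: [-3.141, 0.0, 1.689]
contact_force: [0.9, -0.1, -2.3]
opening: 0.317
grasp_force: 34.8
```

Run:
```python
from h import *
s=sense()
for k in('clock','eef_pos','tcp_rot','contact_force','wrist_torque','grasp_force'):print(k,s[k])
```

```text
clock 9.65
eef_pos [595.40981015 264.79914487 153.71573348]
tcp_rot [-3.14072306e+00  2.84223084e-04  1.68881340e+00]
contact_force [ 0.94153483 -0.05474188 -2.32051694]
wrist_torque [-0.02537045  0.00078327  0.03556864]
grasp_force 34.7793048620224
```

>>> {"op": "send_rows", "data": {
  "moves": [
    [[0,0,-0.003,0,0,0,-1],[0,0,-0.004,0,0,0,-1],[0,0,-0.004,0,0,0,-1],[0,0,-0.004,0,0,0,-1],[0,0,-0.003,0,0,0,-1],[0,0,-0.001,0,0,0,-1],[0,0,0,0,0,0,-1]]
  ]
}}

```text
clock: 10.35
eef_pos: [595.6, 264.9, 135.1]
tcp_rot: [-3.141, 0.0, 1.689]
contact_force: [0.6, -0.3, -3.5]
opening: 0.313
grasp_force: 34.8
```

>>> {"op": "send_rows", "data": {
  "moves": [
    [[0,0,-0.001,0,0,0,-1],[0,0,-0.001,0,0,0,-1],[0,0,-0.001,0,0,0,-1],[0,0,0,0,0,0,-1]]
  ]
}}

```text
clock: 10.75
eef_pos: [595.6, 264.9, 132.2]
tcp_rot: [-3.141, 0.0, 1.689]
contact_force: [0.3, 0.7, -2.3]
opening: 0.311
grasp_force: 34.8
```

>>> {"op": "send_rows", "data": {
  "moves": [
    [[0,0,-0.0005,0,0,0,-1],[0,0,-0.0005,0,0,0,-1],[0,0,-0.0005,0,0,0,-1],[0,0,0,0,0,0,-1]]
  ]
}}

```text
clock: 11.15
eef_pos: [595.7, 264.9, 130.7]
tcp_rot: [-3.141, 0.0, 1.689]
contact_force: [0.3, -0.2, -2.4]
opening: 0.316
grasp_force: 34.8
```

>>> {"op": "send_rows", "data": {
  "moves": [
    [[0,0,-0.0004,0,0,0,-1],[0,0,-0.0004,0,0,0,-1],[0,0,0,0,0,0,-1]]
  ]
}}

```text
clock: 11.45
eef_pos: [595.7, 265.0, 129.9]
tcp_rot: [-3.142, 0.0, 1.689]
contact_force: [-0.3, -0.5, -3.0]
opening: 0.315
grasp_force: 34.8
```

>>> {"op": "send_rows", "data": {
  "moves": [
    [[0,0,-0.0005,0,0,0,-1],[0,0,-0.0005,0,0,0,-1],[0,0,0,0,0,0,-1]]
  ]
}}

```text
clock: 11.75
eef_pos: [595.8, 265.0, 129.9]
tcp_rot: [3.141, -0.0, 1.689]
contact_force: [-3.3, -0.4, 5.4]
opening: 0.318
grasp_force: 35.7
```

>>> {"op": "send_rows", "data": {
  "moves": [
    [[0,0,-0.0005,0,0,0,-1],[0,0,-0.0003,0,0,0,-1],[0,0,0,0,0,0,-1]]
  ]
}}

```text
clock: 12.05
eef_pos: [595.9, 265.0, 129.8]
tcp_rot: [3.141, -0.0, 1.689]
contact_force: [-5.1, -1.9, 11.9]
opening: 0.319
grasp_force: 36.3
```

It seated at the expected height (force rising at z≈129.9). Now I release.

>>> {"op": "send_rows", "data": {
  "moves": [
    [[0,0,0.0008,0,0,0,-1],[0,0,0,0,0,0,-0.2],[0,0,0,0,0,0,0.2],[0,0,0,0,0,0,0.6],[0,0,0,0,0,0,0.6],[0,0,0,0,0,0,0.6]]
  ]
}}

```text
clock: 12.65
eef_pos: [595.7, 265.0, 128.9]
tcp_rot: [-3.142, -0.0, 1.689]
contact_force: [0.9, 0.5, 0.5]
opening: 0.803
grasp_force: 0.0
```

>>> {"op": "send_rows", "data": {
  "moves": [
    [[0,0,0.01,0,0,0,0.6],[0,0,0.03,0,0,0,0.6],[0,0,0.04,0,0,0,0.6],[0,0,0.04,0,0,0,0.6],[-0.02,-0.02,0,0,0,0,0.6],[-0.025,-0.025,0,0,0,0,0.4],[-0.025,-0.025,0,0,0,0,0.2],[-0.02,-0.025,0,0,0,0,0],[-0.01,-0.013,0,0,0,0,0],[0,0,0,0,0,0,0]]
  ]
}}

```text
clock: 13.65
eef_pos: [495.0, 155.8, 249.8]
tcp_rot: [3.141, 0.0, 1.688]
contact_force: [0.2, 0.1, 0.7]
opening: 0.502
grasp_force: 0.0
```

Run:
```python
from h import *
s=sense();F={n:grab_frame(n) for n in('scene','top','wrist')}
for k in('clock','eef_pos','tcp_rot','contact_force','wrist_torque','opening'):print(k,s[k])
import pickle;pickle.dump((s,F),open('f7.pkl','wb'))
P=[]
for n in('top','scene'):
    p=proj(cam(F[n]),[596,263.5,167]).astype(int);b=blobs(F[n]['img'],(22,140,100),(35,255,255),(p[0]-15,p[1]-10,p[0]+15,p[1]+7));print(n,p,b)
    P.append(ray(cam(F[n]),b[0][:2]))
print('dot',tri(P))
w=cam(F['wrist'],s);im=F['wrist']['img']
print('bar',[(b,onplane(w,b[:2],75).round(1)) for b in blobs(im,(0,0,0),(180,255,45),(150,120,420,330),200)])
print('green',[(b,onplane(w,b[:2],72).round(1)) for b in blobs(im,(50,100,60),(80,255,255),(150,200,420,419),40)])
a=proj(cam(F['scene']),[596,263.5,110]).astype(int)
cv2.imwrite('pics/c7.png',np.hstack([cv2.resize(F['scene']['img'][a[1]-60:a[1]+60,a[0]-60:a[0]+60],(390,390)),cv2.resize(im,(410,390))])[:,:,::-1])
```

```text
clock 13.65
eef_pos [495.00473817 155.81632013 249.77571585]
tcp_rot [3.14103171e+00 2.61031649e-05 1.68753814e+00]
contact_force [0.17910649 0.05107967 0.70454183]
wrist_torque [-0.02994735  0.00043116  0.05084441]
opening 0.5016264831217032
top [119 172] []Traceback (most recent call last):
  File "<stdin>", line 8, in <module>
IndexError: list index out of range
```

Run:
```python
from h import *
import pickle;s,F=pickle.load(open('f7.pkl','rb'))
P=[]
for n in('top','scene'):
    p=proj(cam(F[n]),[596,263.5,167]).astype(int);b=blobs(F[n]['img'],(20,90,60),(36,255,255),(p[0]-25,p[1]-25,p[0]+25,p[1]+25));print(n,p,b[:4])
w=cam(F['wrist'],s);im=F['wrist']['img']
print('bar',[(b,onplane(w,b[:2],75).round(1)) for b in blobs(im,(0,0,0),(180,255,45),(150,120,420,330),200)])
print('green',[(b,onplane(w,b[:2],72).round(1)) for b in blobs(im,(50,100,60),(80,255,255),(150,200,420,419),40)])
a=proj(cam(F['scene']),[596,263.5,110]).astype(int)
cv2.imwrite('pics/c7.png',np.hstack([cv2.resize(F['scene']['img'][a[1]-60:a[1]+60,a[0]-60:a[0]+60],(390,390)),cv2.resize(im,(410,390))])[:,:,::-1])
```

```text
top [119 172] []
scene [387 278] [(380.2, 294.3, 167, 29, 16), (386.9, 277.8, 121, 14, 12), (374.7, 272.3, 15, 3, 9), (366.3, 294.5, 6, 5, 4)]
bar [((362.3, 307.0, 2944, 92, 70), array([584.3,  65.2,  75. ])), ((192.5, 305.8, 2814, 75, 70), array([432.5,  48.9,  75. ])), ((269.5, 205.1, 1140, 18, 65), array([490.9, 149.2,  75. ]))]
green [((240.2, 268.5, 245, 12, 28), array([471.6,  88.4,  72. ]))]
```

View pics/c7.png

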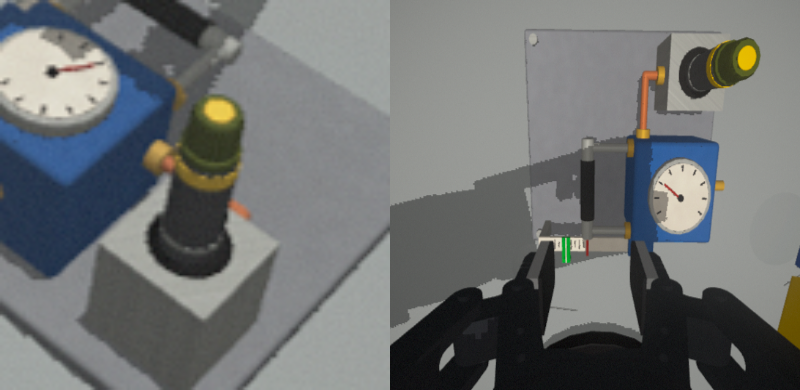

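The scene crop shows the injector standing fully home, its shoulder on the ring; the dot is within 0.3 px of its predicted place. The wrist view shows the bar free between the fingers' line and the clip at (240,268). Next I go down over the bar.

>>> {"op": "send_rows", "data": {
  "moves": [
    [[-0.0035,-0.005,-0.02,0,0,0,0],[0,0,-0.03,0,0,0,0],[0,0,-0.03,0,0,0,0],[0,0,-0.03,0,0,0,0],[0,0,-0.02,0,0,0,0],[0,0,-0.015,0,0,0,0],[0,0,-0.015,0,0,0,0],[0,0,-0.01,0,0,0,0],[0,0,-0.006,0,0,0,0],[0,0,0,0,0,0,0]]
  ],
  "grip_force": 40
}}

```text
clock: 14.8
eef_pos: [492.2, 152.2, 72.3]
tcp_rot: [-3.141, 0.0, 1.689]
contact_force: [-0.6, 0.4, 0.4]
opening: 0.503
grasp_force: 0.0
```

>>> {"op": "send_rows", "data": {
  "moves": [
    [[0,0,0,0,0,0,-0.3],[0,0,0,0,0,0,-0.5],[0,0,0,0,0,0,-0.6],[0,0,0,0,0,0,-0.8],[0,0,0,0,0,0,-1],[0,0,0,0,0,0,-1],[0,0,0,0,0,0,-1]]
  ]
}}

```text
clock: 15.5
eef_pos: [492.1, 152.0, 73.6]
tcp_rot: [3.142, -0.0, 1.688]
contact_force: [-2.8, 0.6, 6.3]
opening: 0.172
grasp_force: 38.9
```

Run:
```python
from h import *
s=sense();F={n:grab_frame(n) for n in('top','wrist','scene')}
for k in('clock','eef_pos','tcp_rot','contact_force','wrist_torque','opening','grasp_force'):print(k,s[k])
im=F['top']['img']
W=(200,225,250,275)
print('green',blobs(im,(50,100,60),(80,255,255),W),'red',blobs(im,(0,110,70),(10,255,255),W))
im=F['scene']['img'];W=(325,210,375,250)
print('green',blobs(im,(50,100,60),(80,255,255),W),'red',blobs(im,(0,110,70),(10,255,255),W))
import pickle;pickle.dump((s,F),open('f8.pkl','wb'));save(F['wrist'],'w8')
```

```text
clock 15.5
eef_pos [492.09755206 151.9849223   73.64529771]
tcp_rot [ 3.14154697e+00 -2.50285320e-04  1.68839500e+00]
contact_force [-2.8304072   0.64081246  6.2896363 ]
wrist_torque [ 0.04213231  0.45577194 -0.09187074]
opening 0.17174625796085835
grasp_force 38.85438323020935
green [(228.8, 249.8, 32, 15, 3), (229.3, 253.0, 32, 15, 3)] red [(223.7, 237.3, 15, 10, 2)]
green [(348.0, 223.7, 35, 12, 8)] red [(344.1, 231.7, 15, 7, 6)]
```

>>> {"op": "send_rows", "data": {
  "moves": [
    [[-0.002,-0.0002,0,0,0,0,-1],[-0.003,-0.0003,0,0,0,0,-1],[-0.004,-0.0005,0,0,0,0,-1],[-0.004,-0.0005,0,0,0,0,-1],[-0.004,-0.0005,0,0,0,0,-1],[-0.003,-0.0003,0,0,0,0,-1],[-0.002,-0.0002,0,0,0,0,-1],[-0.001,-0.0001,0,0,0,0,-1],[0,0,0,0,0,0,-1],[0,0,0,0,0,0,-1]]
  ],
  "grip_force": 60
}}

```text
clock: 16.65
eef_pos: [472.1, 149.9, 73.8]
tcp_rot: [3.136, -0.001, 1.689]
contact_force: [8.1, -1.1, -4.7]
opening: 0.166
grasp_force: 58.5
```

```bash
cat > m.py <<'E'
from h import *
s=sense();F={n:grab_frame(n) for n in('top','wrist','scene')}
for k in('clock','eef_pos','contact_force','opening','grasp_force'):print(k,s[k])
for n,W in(('top',(200,225,250,275)),('scene',(325,205,385,250))):
    im=F[n]['img'];print(n,'green',blobs(im,(50,100,60),(80,255,255),W),'red',blobs(im,(0,110,70),(10,255,255),W))
T=cv2.resize(F['top']['img'][230:270,205:245],(390,390),interpolation=cv2.INTER_CUBIC);S=cv2.resize(F['scene']['img'][205:245,330:370],(390,390),interpolation=cv2.INTER_CUBIC)
import sys
cv2.imwrite(f'pics/{sys.argv[1]}.png',np.hstack([T,S])[:,:,::-1]);save(F['wrist'],sys.argv[1]+'w')
im=F['wrist']['img'];print('wrist',blobs(im,(50,100,60),(80,255,255),(150,200,420,419),10),blobs(im,(0,110,70),(10,255,255),(150,200,420,419),10))
E
python3 m.py p1
```

```text
clock 16.65
eef_pos [472.05415881 149.85676652  73.81986144]
contact_force [ 8.11267781 -1.11975938 -4.67877061]
opening 0.1657163015689231
grasp_force 58.48568379878998
top green [(229.3, 252.9, 31, 15, 3), (229.1, 249.9, 27, 15, 3)] red [(224.1, 248.3, 16, 11, 2)]
scene green [(345.3, 224.5, 15, 4, 6), (351.1, 222.9, 10, 8, 5)] red [(351.2, 226.3, 16, 7, 6)]
wrist [] []
```

View pics/p1.png

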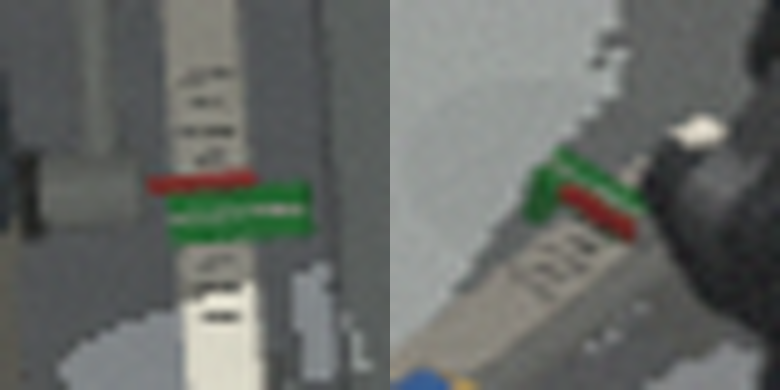

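The crops show the pointer (top row ≈182/9.75) just short of the clip, with its white line about 3.6 px (≈6 mm) farther out. I continue with small steps.

>>> {"op": "send_rows", "data": {
  "moves": [
    [[-0.0015,-0.0002,0,0,0,0,-1],[-0.0015,-0.0002,0,0,0,0,-1],[-0.0015,-0.0001,0,0,0,0,-1],[-0.001,-0.0001,0,0,0,0,-1],[0,0,0,0,0,0,-1],[0,0,0,0,0,0,-1]]
  ]
}}

```text
clock: 17.4
eef_pos: [466.8, 149.3, 73.8]
tcp_rot: [3.135, -0.001, 1.689]
contact_force: [9.4, -0.9, -5.6]
opening: 0.167
grasp_force: 58.5
```

```bash
python3 m.py p2
```

```text
clock 17.4
eef_pos [466.81612312 149.27512512  73.81880998]
contact_force [ 9.4120466  -0.91762454 -5.64760465]
opening 0.16684046153723753
grasp_force 58.54226052761078
top green [(229.5, 252.9, 28, 14, 3), (230.0, 249.5, 21, 15, 2)] red [(225.2, 251.1, 13, 10, 3)]
scene green [(348.7, 225.7, 34, 12, 8)] red [(352.9, 224.9, 13, 7, 5)]
wrist [] []
```

View pics/p2.png

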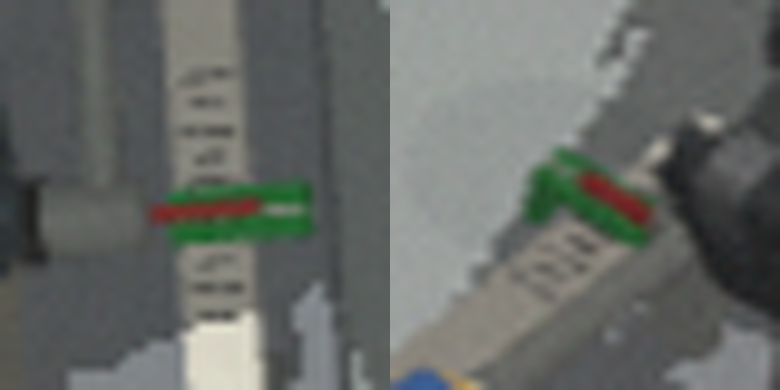

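The pointer now lies nearly on the white line (red ≈(205,210), white remnant ≈(285,210) in the crop). I do a sub-pixel check on averaged frames.

```bash
cat > sp.py <<'E'
from h import *
import pickle
s0,F0=pickle.load(open('f0.pkl','rb'))
A=np.mean([grab_frame('top')['img'].astype(float) for _ in range(8)],0);I0=F0['top']['img'].astype(float)
def fit(S,us,v0,v1):
    v=np.arange(v0,v1);c=[]
    for u in us:
        w=np.clip(S[v0:v1,u],0,None);w=w-w.min();c.append((v*w).sum()/w.sum())
    p=np.polyfit(us,c,1);return p,np.round(c,2)
red=A[:,:,0]-A[:,:,1]
p,c=fit(red,range(222,230),247,256);print('red',p,c)
wh=np.minimum(I0[:,:,0],I0[:,:,2])
q,d=fit(wh,range(225,235),250,254);print('white0',q,d)
q2,d2=fit(np.minimum(A[:,:,0],A[:,:,2]),range(232,236),250,254);print('white now',q2,d2)
g0=np.clip(I0[:,:,1]-I0[:,:,0],0,None);r,e=fit(g0,range(225,236),246,257);print('clip0',r,e)
f=cam(F0['top'])
X=onplane(f,(226,np.polyval(p,226)),70);u=np.array([np.cos(.113),np.sin(.113)])
for k,l in(('white',q),('clip',r)):
    a,b=(onplane(f,(x,np.polyval(l,x)),70) for x in(226,234));n=(b-a)[:2];n/=np.linalg.norm(n);d=(X-a)[:2]
    print(k,'yaw',np.arctan2(n[0],-n[1]),'pointer short by mm',d@np.array([-n[1],n[0]]))
E
python3 sp.py
```

```text
red [-5.86397804e-02  2.64282102e+02] [251.36 251.22 251.01 251.07 251.02 250.97 250.88 250.93]
white0 [-8.18162986e-02  2.70129267e+02] [251.77 251.72 251.61 251.36 251.43 251.17 251.14 251.07 251.1  251.15]
white now [5.14641225e-02 2.39058553e+02] [250.99 251.08 251.07 251.16]
clip0 [-8.55187841e-02  2.70955239e+02] [251.71 251.55 251.51 251.52 251.34 251.34 251.31 251.11 251.01 251.03
 250.71]
white yaw 0.10792869140743824 pointer short by mm 1.1099785090284666
clip yaw 0.11160287172889327 pointer short by mm 1.09004890246671
```

>>> {"op": "send_rows", "data": {
  "moves": [
    [[-0.0009,-0.0001,0,0,0,0,-1],[0,0,0,0,0,0,-1],[0,0,0,0,0,0,-1],[0,0,0,0,0,0,-1]]
  ]
}}

```text
clock: 18.35
eef_pos: [466.0, 149.2, 73.8]
tcp_rot: [3.135, -0.001, 1.689]
contact_force: [10.2, -1.1, -6.7]
opening: 0.164
grasp_force: 58.5
```

```bash
python3 sp.py | grep -E 'red|short'; python3 m.py p3
```

```text
red [-1.10750214e-01  2.76479007e+02] [251.78 251.88 251.66 251.63 251.39 251.37 251.32 251.01]
white yaw 0.10792869140743824 pointer short by mm 0.34487593315928494
clip yaw 0.11160287172889327 pointer short by mm 0.3251401828968977
clock 18.75
eef_pos [465.99171931 149.21426936  73.82947864]
contact_force [10.02550559 -0.72019528 -5.60778236]
opening 0.16453695619147893
grasp_force 58.54495882987976
top green [(229.8, 249.6, 26, 15, 2), (229.4, 253.0, 25, 14, 3)] red [(225.7, 251.5, 15, 10, 2)]
scene green [(349.0, 225.6, 38, 13, 8)] red [(352.9, 224.4, 12, 7, 6)]
wrist [] []
```

The pointer is within about 0.3 mm of the line, the hold is steady and the clip hasn't moved, so I hand in.

```bash
python3 -c "from rig import sign_off;print(sign_off())"
```

```text
the job is handed in; nothing more can be done
None
```

The marked injector is fully home in the bore and released, and the arm is holding the bar with its pointer about 0.3 mm from the set-mark line; the job is handed in at about 19 s, but the sign-off returned no verdict.

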